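Reject a cap through the one-way flap

TASK

The dark green cap has failed inspection. Without pinching or lifting it, push it along the bench with the fingertips into the flared mouth of the red reject chute and on through the hanging yellow flap until it is wholly behind the flap, still lying flat, then withdraw so that the flap swings fully shut behind it. Leave the small yellow carton, the black rubber pad and the sanding block where they are.

Things in the scene. Friction and masses are not known exactly. Their poses are not given: they have to be found in the camera images.
- cap_mid (a point): Centre (half-way up, 8.5 mm above its underside) of the loose dark green round cap, 36 mm in diameter, 17 mm high, about 0.08 kg, lying flat with its hollow side up on the bench, on which it slides.
- flap_line (a point): Bench point in the middle of the fixed red reject chute, straight below the flap's hinge line. x points along the chute, inward (feeding direction), y across, z up. The bench is the chute's floor. Walls 34 mm high, inner faces y = +-75 mm, run from x = -60 to +150 mm. Open above up to x = 70 mm; from there a hood 59 mm high reaches to the back wall (inner face x = 148 mm).
- mouth (a point): Bench point in the middle of the chute's open mouth, 96 mm before point flap_line; axes as there. Flared guides 34 mm high narrow from y = +-94 mm here to +-75 mm where the straight walls begin, 36 mm farther in. Beside the flap two hinge posts 60 mm high stand outside the walls (y = +-79 to +-91 mm).
- flap (a joint): Gravity flap: 0 hanging shut at its stop, grows to 1.5 as it swings inward (chute's +x) and up. Under 2 N pushes it; let go, it falls shut within a second. Hinge line 54 mm above the bench; two arms near the walls (inner faces y = +-64 mm) carry the plate, open between them, so vertical fingers up to 110 mm wide can follow a part through.
- flap_plate (a point): Centre of the flap's slick yellow plastic strip, 142 mm wide, 6 mm high, 3 mm thick, with a leaf bent 12 mm inward from its top; shut, the strip spans 12 to 18 mm above the bench, its middle 4 mm inward of the hinge line. To let the flap fall behind it, the cap's rear must go at least 23 mm past the hinge line (else the flap rests on it); vertical fingers can go at most 32 mm past.
- carton: Bystander: small yellow carton, 42 x 62 x 22 mm, lying on the bench. Origin at the centre of its underside.
- pad: Bystander: black rubber block, 45 x 70 x 25 mm, lying on the bench. Origin at the centre of its underside.
- sander: Bystander: brown sanding block with a lighter top, 65 x 107 x 32 mm, lying on the bench. Origin at the centre of its underside.
- cap: The same cap; origin at the centre of its underside, z up.
Mind the look-alikes: they are no part of the job. There is more than one size of the cap; the job needs the smallest.

How it is judged:
By the outcome, as a careful person would: the job done as asked, in the order asked, and still so for the second after the job is handed in, with the robot touching nothing.
It also fails if it takes over 51 s, if anything falls off the work surface, if the arm or the gripper's body presses on something with over 40 N, if the wrist force passes 120 N, or if a joint passes its speed limit or range.

ROBOT

A 7-joint arm with a two-finger parallel gripper is mounted at the origin on a cart in front of the work surface, level with it; the furniture and walls round the work are solid. World frame = base frame: x ahead of the robot, y to its left, z up, the work surface at z = 0. Lengths are in m, angles in rad, forces in N, time in s.
With the tool pointing down it reaches from about 0.4 to 0.9 m from the base axis. Payload 5.6 kg.
Tool frame: the origin (TCP) lies midway between the tips of the shut fingers; the grasp point (between the pads) lies 19 mm behind it; y points along the fingers, z is the direction in which the jaws open and shut, and the axes are right-handed (so a half turn about y gives the same grasp; the last joint's range is limited). The gripper opens to 92 mm and grips with 3 to 60 N. Pads are 20 mm wide; open, the fingers measure 128 mm over their backs; the gripper's body (75 mm by 189 mm) begins 69 mm behind the grasp point.
Start: joints at [1.161, 0.468, -0.012, 1.603, 0.006, 1.071, -0.056], TCP at [0.233, -0.607, 0.215] pointing down, gripper open.
Joint ranges: [-2.53, 2.53], [-0.31, 2.02], [-1.57, 1.55], [0.28, 2.44], [-1.29, 4.43], [0.15, 1.84], [-2.92, 2.92]. Speed limits (rad/s): [2.57, 2.57, 3.14, 3.14, 3.14, 3.14, 3.14].

INTERFACE

Orientations are given as a 3x3 rotation matrix whose columns are the frame's x, y, z axes.
In Python, from station import env, effector, solver, viewer, workorder, search_frame, tip_of gives the robot as it stands. Calls block until the motion is done:
- env.reach(position, orientation): joint-space move of the TCP to a pose.
- env.movel(position, frame=None, rate=0.15): straight line of the TCP; frame=None keeps the orientation; rate is the mean speed in m/s.
- env.goto_joints(angles): joint-space move.
- effector.release() and effector.grasp(squeeze=None): open the fingers fully, or close them until they stop; squeeze is the grip in N (None keeps the last).
- env.pause(seconds).
- solver.inverse_kinematics(position, orientation): joint angles nearest the present ones, or None.
- env.sense(): the state.
- viewer.read_camera(name): name is "scene" or "top"; returns (picture, depth): 480x640x3 uint8, red, green, blue; 480x640 float32, m along the optical axis (not along the pixel's ray), 0 where there is no reading.
- viewer.camera_info(name): a dict with "intrinsics" (3x3 intrinsics, pixels), "eye" and "rotation" of the camera in the world. Camera axes: x right, y up, looking along -z (the intrinsics and any distortion apply to the point x, -y, -z); pixel columns grow to the right and rows downward; lengths in m; the calibration is good to about 2 mm. A picture is of the moment at which its call begins. camera_info takes no time and is no camera call.
A pose or a line that the arm cannot do raises env.PlanningError and nothing moves.
- workorder.finish_job(): hands the job in, once; it reports no verdict.
Trained networks look in the newest picture that a camera, given by its name, has taken for a name from the list of things; names that differ only in an ending like _2 or _b are one class to them, and where a whole thing is asked for, a point or a joint stands for the part that bears it (a point fixed in the world has none). Each returns a list of dicts, best first, with "score" (0 to 1); they miss things now and then, are a little off and sometimes report something else, mostly with a low value. They report only what shows in the picture. A call takes as long as a camera call. They do not tell look-alikes from the thing itself.
- search_frame(camera, name): "at" ([x, y, z] in m, in world coordinates, good to about 4 mm: the middle of the surface that is visible of it).
- tip_of(camera, name): "at" ([x, y, z] in m, in world coordinates, good to about 4 mm: a listed point, or the origin of a listed thing).
The state is a dict: "t": time; "joint_positions": joint angles; "joint_velocities": joint speeds; "tau": joint torques, N m; "ee_pos": TCP position; "tcp_rot": TCP orientation; "wrist_force": force on the tool from outside, world axes, zero at the start; "moment": the same for the moment, N m; "gripper_width": finger opening in m.
Only numpy, scipy, OpenCV 4.12 (cv2) and the standard library are available. Lean on these libraries where they do the work, as an engineer would, in place of code of your own. Each camera call takes 0.05 s, during which the arm holds its last target.

## Working session

There is one attempt and no reset: what is moved stays moved. The work goes in short steps, each a Python script; the robot and the scene stay as the last script left them, time stands still between calls to the robot, and variables do not carry over. Pictures are saved under pics/ and viewed, and the job is handed in when it is done.

```bash
ls; mkdir -p pics
python3 - <<'E'
from station import env, viewer
import cv2,numpy as np
for n in ("scene","top"):
    p,d=viewer.read_camera(n); cv2.imwrite(f"pics/{n}0.png",p[:,:,::-1]); np.savez(f"pics/{n}0.npz",p=p,d=d)
    c=viewer.camera_info(n); print(n,c)
s=env.sense(); print(s['t'],s['ee_pos'],s['tcp_rot'],s['gripper_width'])
E
```

```text
pics
scene {'intrinsics': array([[524.9852619 ,   0.        , 317.99022557],
       [  0.        , 524.9852619 , 250.49837469],
       [  0.        ,   0.        ,   1.        ]]), 'eye': array([0.06013827, 0.50179172, 0.61683703]), 'rotation': array([[-0.64148544,  0.50379923, -0.57851773],
       [-0.76706823, -0.41127917,  0.49239799],
       [ 0.01013744,  0.75962871,  0.65027798]])}
top {'intrinsics': array([[571.61950622,   0.        , 315.75067849],
       [  0.        , 571.61950622, 239.70470668],
       [  0.        ,   0.        ,   1.        ]]), 'eye': array([0.44991133, 0.10620971, 1.09373174]), 'rotation': array([[-1.70234296e-03,  9.93996494e-01, -1.09398682e-01],
       [-9.99731098e-01,  8.38342253e-04,  2.31739030e-02],
       [ 2.31264919e-02,  1.09408715e-01,  9.93727779e-01]])}
0.1 [ 0.23286184 -0.60631096  0.21376544] [[-9.33508435e-01 -6.55057673e-04  3.58554839e-01]
 [-3.58555420e-01  1.40008921e-03 -9.33507392e-01]
 [ 1.09492419e-04 -9.99998805e-01 -1.54186957e-03]] 0.09194624295345286
```

View pics/scene0.png

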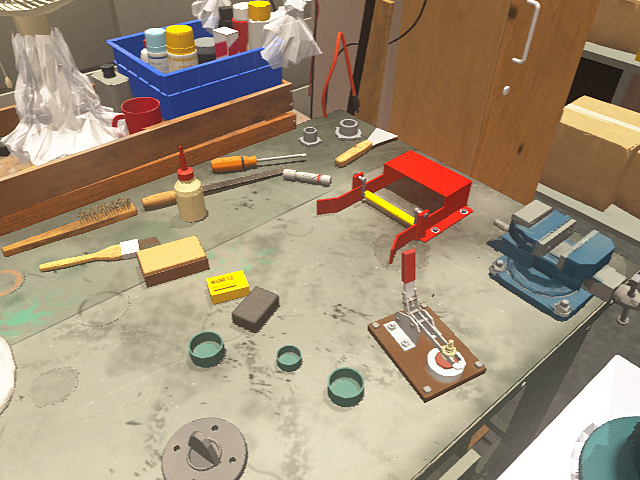

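View pics/top0.png

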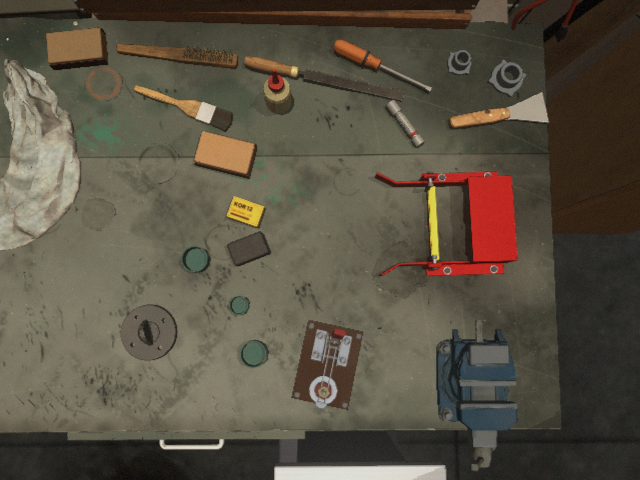

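Candidate green caps, in the top picture: (196,259), (240,305) and (254,352). They sit at scene (207,348), (289,357) and (346,386). The smallest appears to be top (240,305). I'll measure all three, along with the chute.

```bash
cat > h.py <<'E'
import numpy as np, cv2
from station import env, effector, solver, viewer, workorder, search_frame, tip_of
def cloud(n,d):
    c=viewer.camera_info(n);K=c['intrinsics'];v,u=np.mgrid[:480,:640]
    P=np.stack([(u-K[0,2])/K[0,0]*d,-(v-K[1,2])/K[1,1]*d,-d],-1)
    return P@c['rotation'].T+c['eye']
def proj(n,X):
    c=viewer.camera_info(n);K=c['intrinsics'];q=(np.atleast_2d(X)-c['eye'])@c['rotation']
    return np.stack([K[0,0]*q[:,0]/-q[:,2]+K[0,2],-K[1,1]*q[:,1]/-q[:,2]+K[1,2]],-1)
E
python3 - <<'E'
from h import *
z=np.load('pics/top0.npz');p,d=z['p'],z['d'];W=cloud('top',d)
hsv=cv2.cvtColor(p,cv2.COLOR_RGB2HSV)
def comps(lo,hi,nm,mn=60):
    m=cv2.inRange(hsv,lo,hi);n,l,s,c=cv2.connectedComponentsWithStats(m)
    for i in range(1,n):
        if s[i,4]>mn:
            X=W[(l==i)&(d>0)];print(nm,c[i].round(1),s[i,4],'med',np.median(X,0).round(4),'min',np.percentile(X,2,axis=0).round(4),'max',np.percentile(X,98,axis=0).round(4))
comps((70,70,30),(95,255,160),'green')
comps((0,200,100),(6,255,255),'red')
comps((25,180,120),(33,255,255),'yellow',30)
comps((8,80,60),(20,200,255),'brown',400)
print('bench',W[300:330:10,400],W[200,330])
m=(W[:,:,2]>0.045)&(hsv[:,:,1]>200)&((hsv[:,:,0]<6))
n,l,s,c=cv2.connectedComponentsWithStats(m.astype(np.uint8))
for i in range(1,n):
    if s[i,4]>20:
        X=W[l==i];r=cv2.minAreaRect((X[:,:2]*1000).astype(np.float32));print(c[i],s[i,4],X[:,2].mean(),r,cv2.boxPoints(r).round(0).tolist())
for cam in('top','scene'):
    for nm in('cap_mid','cap','flap_line','mouth','flap_plate','carton','pad','sander'):
        for r in tip_of(cam,nm)[:3]: print(cam,nm,np.round(r['at'],4),round(r['score'],2))
x=cv2.resize(p[230:380,160:310],None,fx=4,fy=4);cv2.imwrite('pics/c1.png',x[:,:,::-1])
x=cv2.resize(p[160:285,365:535],None,fx=4,fy=4);cv2.imwrite('pics/c2.png',x[:,:,::-1])
E
```

```text
red [490.2 215.9] 3945 med [ 0.6084 -0.241   0.058 ] min [ 0.5286 -0.2819  0.0022] max [ 0.6981 -0.1915  0.062 ]
red [433.  177.5] 62 med [ 0.684  -0.141   0.0546] min [ 0.6769 -0.158   0.0008] max [ 0.6989 -0.1189  0.062 ]
red [463.3 267.8] 696 med [ 0.5156 -0.2023  0.0037] min [ 0.504 -0.276 -0.001] max [ 0.5252 -0.1245  0.0597]
yellow [252.8 214.8] 88 med [0.6169 0.1996 0.0211] min [0.6015 0.1905 0.0166] max [0.6293 0.2157 0.0245]
brown [371.9  13.7] 1594 med [ 1.009  -0.0517  0.0378] min [ 1.0006 -0.2178 -0.023 ] max [1.0493 0.2564 0.0425]
brown [74.1 45.2] 1733 med [0.9431 0.5462 0.0305] min [0.9121 0.496  0.0257] max [0.9758 0.5968 0.0343]
brown [349.7  50. ] 476 med [0.9407 0.014  0.0254] min [ 0.9212 -0.0153  0.0018] max [0.9644 0.0445 0.0307]
brown [181.1  53.8] 1426 med [0.9342 0.3407 0.0141] min [0.9148 0.2391 0.009 ] max [0.9528 0.4656 0.0348]
brown [269.8  65.3] 588 med [0.9103 0.172  0.0204] min [0.8934 0.1172 0.0095] max [0.9296 0.2186 0.0268]
brown [171.2 100.6] 655 med [0.8418 0.3569 0.0092] min [0.8126 0.31   0.0028] max [0.8693 0.4316 0.0135]
brown [479.3 117.2] 75
[... 1434 characters left out ...]
0.6005 -0.1337  0.0168] 0.61
top carton [0.6239 0.2165 0.0044] 0.78
top pad [ 0.5534  0.2051 -0.0016] 0.74
top sander [0.7355 0.2595 0.0068] 0.64
scene cap_mid [0.3615 0.1982 0.0164] 0.88
scene cap_mid [0.5306 0.3107 0.0072] 0.81
scene cap_mid [0.4448 0.2252 0.0117] 0.8
scene cap [ 0.4399  0.2258 -0.0011] 0.93
scene cap [ 0.5343  0.3093 -0.0007] 0.75
scene cap [0.5529 0.2121 0.0018] 0.28
scene flap_line [ 0.5988 -0.126  -0.0022] 0.65
scene flap_line [0.7313 0.2568 0.0042] 0.5
scene mouth [0.4449 0.2294 0.0076] 0.74
scene flap_plate [ 0.6031 -0.1338  0.0167] 0.84
scene carton [ 6.194e-01  2.169e-01 -1.000e-04] 0.71
scene pad [0.5511 0.21   0.0021] 0.78
scene sander [0.7306 0.2584 0.0008] 0.67
```

```bash
python3 -c "
import cv2;a=cv2.imread('pics/c1.png');print(a.shape)"
```

```text
(600, 600, 3)
```

View pics/c1.png

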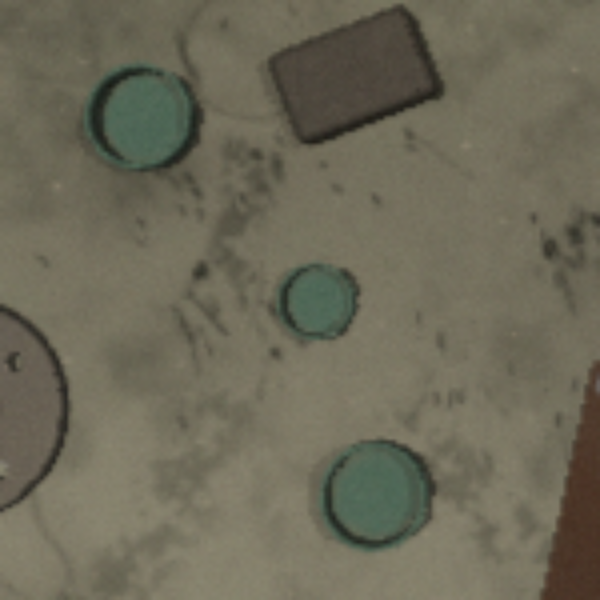

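View pics/c2.png

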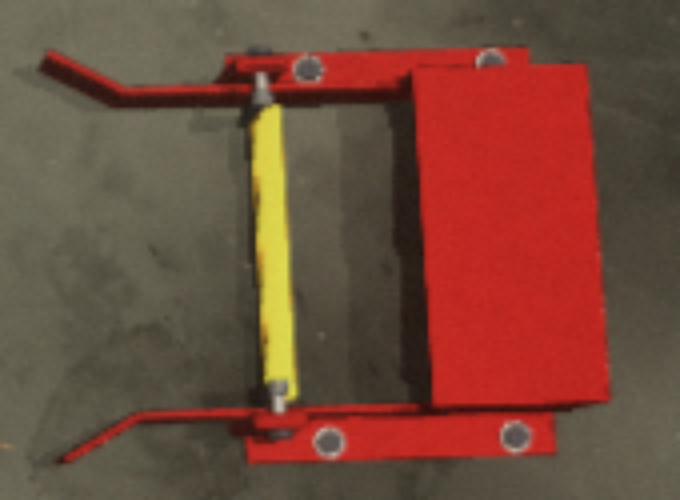

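The crop shows the small cap at top pixel (239.5,305). It is about 19 px wide, which is 36 mm, while the others are about 26 px (50 mm). Next I'll fix the chute's pose and check for tall obstacles.

```bash
cat >> h.py <<'E'
def ray(n,uv,z):
    c=viewer.camera_info(n);K=c['intrinsics'];uv=np.atleast_2d(uv).astype(float)
    q=np.stack([(uv[:,0]-K[0,2])/K[0,0],-(uv[:,1]-K[1,2])/K[1,1],-np.ones(len(uv))],-1)@c['rotation'].T
    return c['eye']+q*((z-c['eye'][2])/q[:,2])[:,None]
E
python3 - <<'E'
from h import *
z=np.load('pics/top0.npz');p,d=z['p'],z['d'];W=cloud('top',d)
o=np.array([365,160])
H=ray('top',np.array([(412,67),(433,405),(608,403),(585,65)])/4+o,0.059);print('hood',H.round(4))
y1=H[0]-H[1];y2=H[3]-H[2];x1=H[3]-H[0];x2=H[2]-H[1]
print('len',[np.linalg.norm(v[:2]).round(4) for v in(y1,y2,x1,x2)],'yaw',[np.degrees(np.arctan2(-v[0],v[1])+np.pi/2*0).round(2) for v in (y1,y2)],[np.degrees(np.arctan2(v[1],v[0])).round(2) for v in (x1,x2)])
# inner bottom? wall top ends: flare tips z .034
F=ray('top',np.array([(45,55),(66,461),(118,97),(140,416)])/4+o,0.034);print('flare tips,knees',F.round(4))
S=ray('top',np.array([(268,104),(288,398)])/4+o,0.018);print('strip ends',S.round(4),S.mean(0))
print('cap',ray('top',[239.5,305.2],0.010))
ok=(W[...,2]>0.05)&(W[...,0]>0.2)&(W[...,0]<0.75)&(abs(W[...,1])<0.4)
n,l,s,c=cv2.connectedComponentsWithStats(ok.astype(np.uint8))
for i in range(1,n):
    if s[i,4]>8:
        X=W[l==i];print('tall',c[i].round(),s[i,4],X.min(0).round(3),X.max(0).round(3))
z=np.load('pics/scene0.npz');Ws=cloud('scene',z['d']);print('handle scene',Ws[250:312:8,408].round(3))
# cap in scene
hsv=cv2.cvtColor(z['p'],cv2.COLOR_RGB2HSV);print(hsv[357,289],z['p'][357,289])
E
```

```text
hood [[ 0.6816 -0.2007  0.059 ]
 [ 0.5245 -0.2055  0.059 ]
 [ 0.5254 -0.2861  0.059 ]
 [ 0.6828 -0.2817  0.059 ]]
len [np.float64(0.1572), np.float64(0.1575), np.float64(0.081), np.float64(0.0806)] yaw [np.float64(-88.26), np.float64(-88.4)] [np.float64(-89.13), np.float64(-89.35)]
flare tips,knees [[ 0.6924 -0.0334  0.034 ]
 [ 0.5002 -0.0406  0.034 ]
 [ 0.6722 -0.0677  0.034 ]
 [ 0.5212 -0.0754  0.034 ]]
strip ends [[ 0.6724 -0.1426  0.018 ]
 [ 0.5308 -0.1488  0.018 ]] [ 0.60159339 -0.14569338  0.018     ]
cap [[0.44533219 0.22441086 0.01      ]]
tall [429. 177.] 117 [ 0.665 -0.142  0.051] [ 0.693 -0.117  0.064]
tall [492. 218.] 3770 [ 0.45  -0.287  0.05 ] [0.684 0.106 1.094]
tall [434. 263.] 113 [ 0.51  -0.147  0.05 ] [ 0.537 -0.122  0.064]
tall [483. 386.] 5801 [ 0.2  -0.26  0.05] [0.45  0.106 1.094]
tall [141. 333.] 31 [0.389 0.39  0.05 ] [0.403 0.399 0.054]
tall [336. 337.] 210 [0.363 0.036 0.05 ] [0.45  0.106 1.094]
tall [324. 353.] 11 [0.355 0.066 0.05 ] [0.365 0.071 0.055]
tall [338. 356.] 14 [0.347 0.04  0.05 ] [0.362 0.044 0.055]
tall [323. 392.] 81 [0.281 0.061 0.05 ] [0.302 0.078 0.071]
handle scene [[0.403 0.045 0.143]
 [0.396 0.052 0.137]
 [0.393 0.052 0.124]
 [0.392 0.051 0.109]
 [0.39  0.051 0.095]
 [0.387 0.051 0.081]
 [0.384 0.052 0.067]
 [0.381 0.053 0.053]]
[ 74  56 178] [139 178 157]
```

Flap line ≈ (0.600, -0.1326), with the chute's x axis at about (0.037, -0.999). Several independent features agree on this. The clamp handle reaches 0.143 m at (0.395, 0.05). The plan is to push diagonally onto the chute axis with closed fingers, then push along the axis.

```bash
cat >> h.py <<'E'
FL=np.array([0.6002,-0.1326]);th=np.radians(-87.9);AX=np.array([np.cos(th),np.sin(th)]);AY=np.array([-AX[1],AX[0]])
def R(d,sg=1):
    z=sg*np.array([-d[1],d[0],0]);y=np.array([0,0,-1.]);return np.stack([np.cross(y,z),y,z],-1)
def P(xy,z): return np.array([xy[0],xy[1],z])
def st(m=''):
    s=env.sense();print(m,'t',round(s['t'],2),'tcp',s['ee_pos'].round(4),'F',np.round(s['wrist_force'],1),'w',round(s['gripper_width'],4));return s
def snap(nm,n='top',crop=None,f=1):
    p,d=viewer.read_camera(n);q=p if crop is None else p[crop[1]:crop[3],crop[0]:crop[2]]
    cv2.imwrite(f'pics/{nm}.png',cv2.resize(q,None,fx=f,fy=f)[:,:,::-1]);np.savez(f'pics/{nm}.npz',p=p,d=d);return p,d
def capfind(p,lo=(300,200)):
    hsv=cv2.cvtColor(p,cv2.COLOR_RGB2HSV);m=cv2.inRange(hsv,(70,60,40),(95,255,200))
    n,l,s,c=cv2.connectedComponentsWithStats(m)
    return [(c[i].round(1),s[i],ray('top',c[i],0.006)[0].round(4)) for i in range(1,n) if s[i,4]>50]
E
python3 - <<'E'
from h import *
z=np.load('pics/top0.npz');print(z['p'][305,240],cv2.cvtColor(z['p'],cv2.COLOR_RGB2HSV)[305,240])
for r in capfind(z['p']): print(r)
cap=np.array([0.445,0.225]);g=FL-0.170*AX;d=(g-cap)/np.linalg.norm(g-cap);print('goal',g,'d',d)
for sg in(1,-1):
    for nm,(xy,dd) in dict(a=(cap-.05*d,d),b=(g-.028*d,d),c=(g-.05*AX,AX),e=(FL+.017*AX,AX)).items():
        for h in(.006,.2):
            q=solver.inverse_kinematics(P(xy,h),R(dd,sg));print(sg,nm,h,None if q is None else np.round(q,2))
E
```

```text
[ 82 104  88] [ 68  54 104]
goal [0.59397057 0.03728583] d [ 0.62163499 -0.78330705]
1 a 0.006 [-0.04  0.69 -0.75  2.07  0.77  0.67 -0.63]
1 a 0.2 [ 0.14  0.37 -0.93  1.95  0.36  0.99 -0.29]
1 b 0.006 [ 0.35  0.77 -0.68  1.86  0.69  0.76 -0.05]
1 b 0.2 [ 0.4   0.48 -0.73  1.76  0.37  1.05  0.21]
1 c 0.006 [ 0.17  0.73 -0.5   1.82  0.51  0.72 -0.58]
1 c 0.2 [ 0.31  0.5  -0.69  1.71  0.35  1.06 -0.46]
1 e 0.006 [ 0.52  0.74 -0.45  1.77  0.46  0.73 -0.14]
1 e 0.2 [ 0.58  0.49 -0.53  1.67  0.28  1.05  0.  ]
-1 a 0.006 [ 0.31  1.15 -1.34  2.06  1.29  1.19  2.17]
-1 a 0.2 [ 0.36  0.59 -1.31  1.94  0.64  1.12  2.61]
-1 b 0.006 [-0.13  0.64 -0.03  1.9   0.04  0.61 -2.66]
-1 b 0.2 [ 0.08  0.39 -0.3   1.78  0.14  0.99 -2.75]
-1 c 0.006 [ 0.63  1.24 -1.34  1.8   1.29  1.28  2.09]
-1 c 0.2 [ 0.64  0.83 -1.32  1.69  0.84  1.31  2.32]
-1 e 0.006 [ 0.03  0.69  0.22  1.81 -0.23  0.66 -2.73]
-1 e 0.2 [ 0.12  0.43  0.09  1.7  -0.05  1.01 -2.88]
```

Run:
```python
from h import *
effector.grasp(5)
cap=np.array([0.445,0.225]);g=FL-0.170*AX;d=(g-cap)/np.linalg.norm(g-cap)
env.reach(P([0.5,-0.3],.27),R(AX)); st()
env.reach(P(cap-.05*d,.2),R(d)); st()
env.movel(P(cap-.05*d,.03),rate=.15); s=st()
p,_=snap('s1',crop=(150,200,350,350),f=4)
```

```text
t 3.76 tcp [ 0.4989 -0.3019  0.2696] F [ 0.2  0.7 -0.5] w 0.0002
 t 5.83 tcp [0.4148 0.2632 0.1999] F [0.6 0.3 0.3] w 0.0004
 t 7.11 tcp [0.4144 0.2646 0.0307] F [ 0.2  0.3 -0.7] w 0.0004
```

View pics/s1.png

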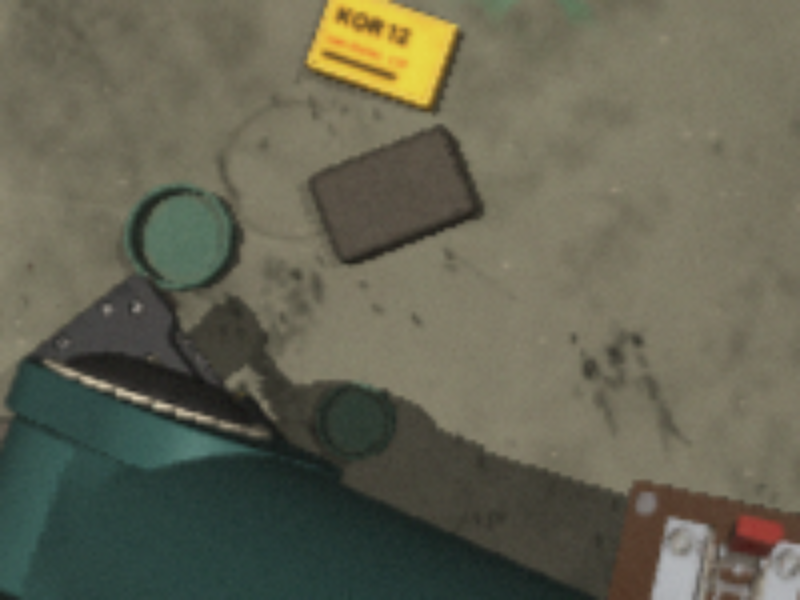

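The picture shows the fingers behind the cap at crop (355,420), full-frame (239,305), with the path clear. I'll start leg 1.

Run:
```python
from h import *
cap=np.array([0.445,0.225]);g=FL-0.170*AX;d=(g-cap)/np.linalg.norm(g-cap)
env.movel(P(cap-.05*d,.006),rate=.1); st()
env.movel(P(g-.028*d,.006),rate=.08); st()
env.movel(P(g-.06*d,.006),rate=.15)
env.movel(P(g-.06*d,.05),rate=.15);st()
p,_=snap('s2',crop=(200,150,460,345),f=3)
p,_=snap('s2s','scene')
```

```text
t 7.55 tcp [0.4137 0.2642 0.0059] F [-1.1 -0.5 -0.3] w 0.0005
 t 10.97 tcp [0.5765 0.0593 0.006 ] F [-0.1  0.6  0.3] w 0.0003
 t 11.78 tcp [0.5573 0.0833 0.0501] F [ 0.1 -0.2  0.2] w 0.0007
```

View pics/s2.png

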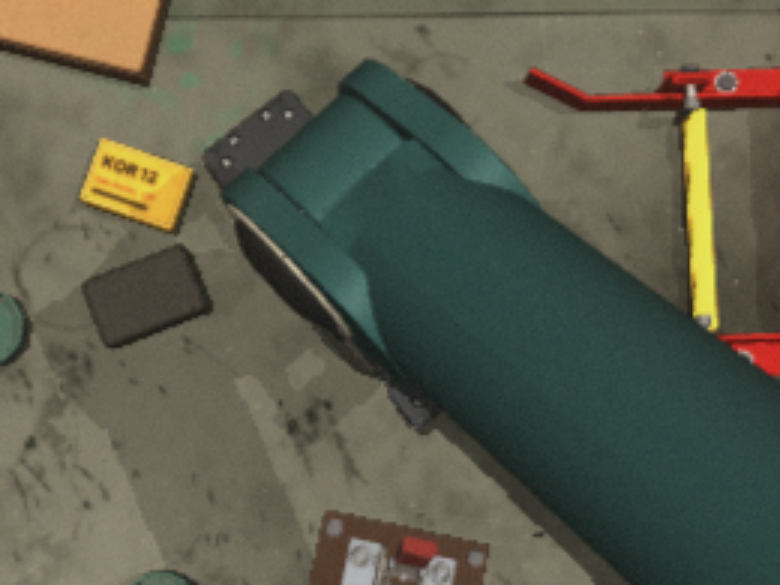

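View pics/s2s.png

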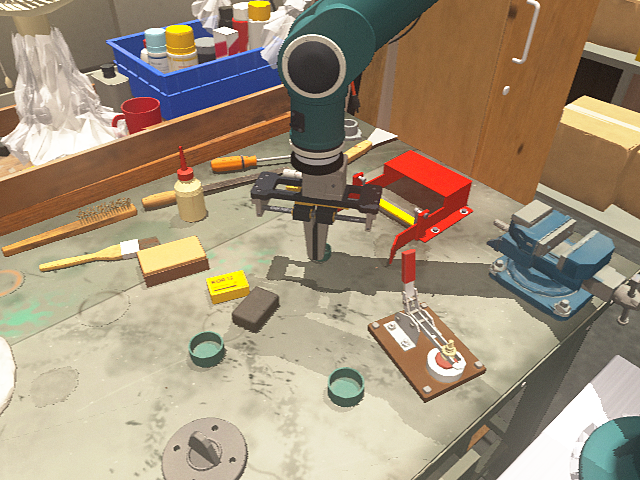

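The scene picture shows the cap just ahead of the fingers at about (323,252), and the bystanders have not moved. I'll raise and reorient the tool, then measure the cap.

Run:
```python
from h import *
g=FL-0.170*AX
env.movel(P(g-.085*AX,.12),R(AX),rate=.2);st()
p,_=snap('s3s','scene',crop=(240,180,440,330),f=4)
c=proj('scene',P(g,.010));print('expected',c, (c-[240,180])*4)
for r in tip_of('scene','cap')+search_frame('scene','cap'): print(np.round(r['at'],4),r['score'])
```

```text
t 12.66 tcp [0.5901 0.1218 0.119 ] F [ 0.1 -0.   0.2] w 0.0005
expected [[322.3325714  251.05307695]] [[329.3302856 284.2123078]]
[0.5339 0.3069 0.0012] 0.76
[ 0.5908  0.0411 -0.002 ] 0.71
[0.3544 0.1937 0.0012] 0.71
[5.501e-01 2.084e-01 2.000e-04] 0.2
[0.5376 0.3051 0.0126] 0.76
[0.5974 0.0381 0.0106] 0.72
[0.3563 0.1925 0.0058] 0.65
```

View pics/s3s.png

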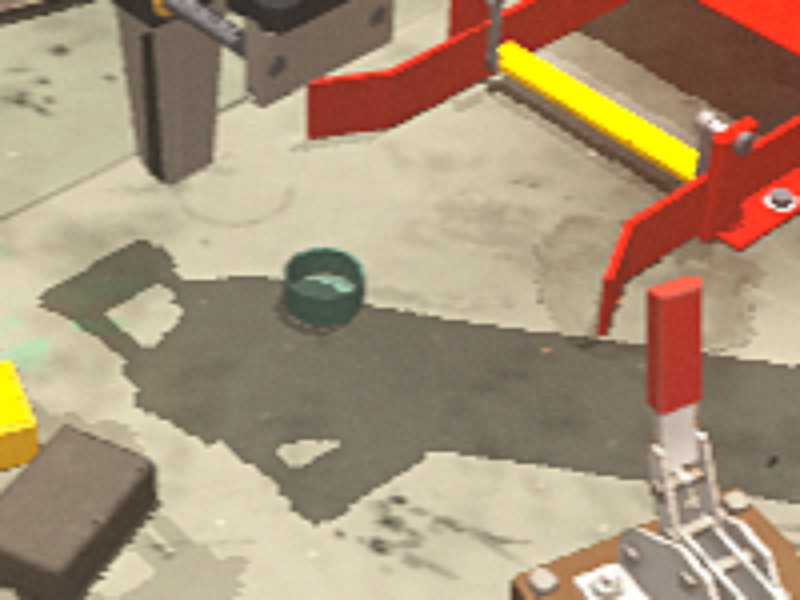

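In the picture the cap is at crop (324,287), about 2 mm from the expected spot, flat and on the chute axis. I'll now push it along the axis to just past the flap.

Run:
```python
from h import *
c=ray('scene',[321,251.75],0.0085)[0];e=c[:2]-FL;print('cap chute x,y',e@AX,e@AY)
o=FL+AY*float(np.clip(e@AY,-.004,.004))
env.movel(P(o-.235*AX,.12),R(AX),rate=.15)
env.movel(P(o-.235*AX,.006),rate=.12);st()
env.movel(P(o-.06*AX,.006),rate=.07);st()
snap('s4s','scene',crop=(290,130,490,280),f=4)
```

```text
cap chute x,y -0.17186498899597588 0.0014352655322514786
 t 14.19 tcp [0.5936 0.1026 0.0068] F [ 1.5 -0.4 -0.1] w 0.0006
 t 16.84 tcp [ 0.5994 -0.0724  0.006 ] F [ 0.5 -0.7 -0.3] w 0.0005
```

View pics/s4s.png

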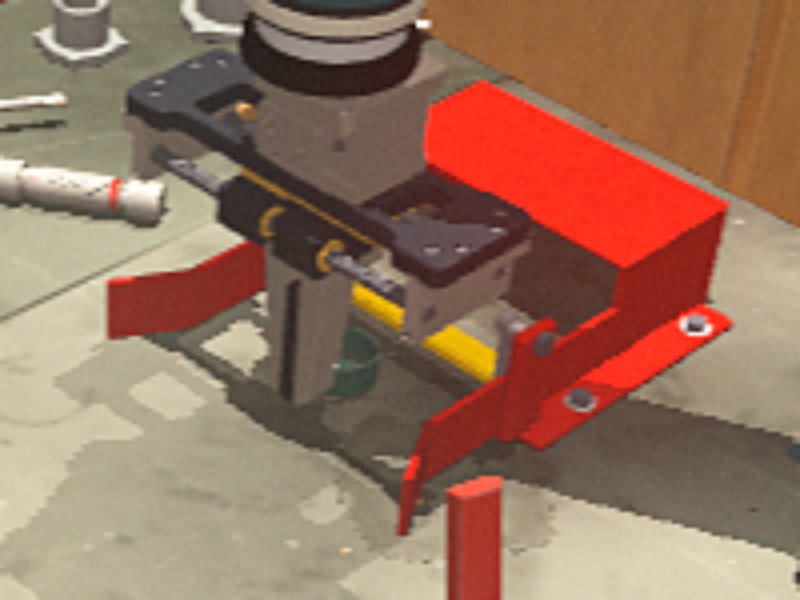

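Run:
```python
from h import *
for y in(-.01,0,.01): print(y,(proj('scene',P(FL-.032*AX+y*AY-.018*AY,.017))-[290,130])*4)
```

```text
-0.01 [[387.72920061 375.31808922]]
0 [[371.94900578 365.54594317]]
0.01 [[356.34664966 355.88392668]]
```

The picture shows the cap standing before the flap, centred against the fingers to within about 4 mm. Now the final push through.

Run:
```python
from h import *
o=FL+AY*.0014
for x in(-.02,.0,.017):
    env.movel(P(o+x*AX,.006),rate=.05);s=st(); print('chute x',(s['ee_pos'][:2]-FL)@AX)
snap('s5s','scene',crop=(290,130,490,280),f=4)
```

```text
t 17.84 tcp [ 0.6008 -0.1125  0.006 ] F [ 0.  -0.5 -0.6] w 0.0006
chute x -0.02001794423315408
 t 18.39 tcp [ 0.6015 -0.1332  0.0059] F [-0.1  1.1  0. ] w 0.0004
chute x 0.000650355529232132
 t 18.88 tcp [ 0.6021 -0.15    0.0059] F [0.1 1.1 0.1] w 0.0006
chute x 0.01750337784383506
```

View pics/s5s.png

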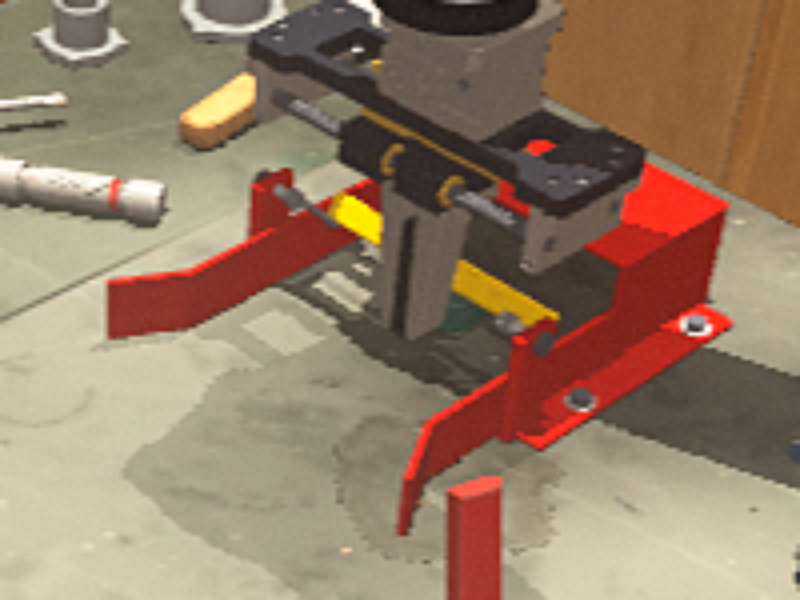

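The picture shows the flap raised and the cap ahead of the fingers beneath it. Contact forces are only about 1 N. I'll withdraw.

Run:
```python
from h import *
o=FL+AY*.0014
env.movel(P(o-.13*AX,.006),rate=.1)
env.movel(P(o-.20*AX,.12),rate=.2)
env.movel(P([.50,.2],.28),rate=.3)
st()
snap('s6s','scene',crop=(330,130,480,242),f=5)
snap('s6t','top',crop=(365,160,535,285),f=4)
for r in tip_of('top','cap')+tip_of('scene','cap'): print(np.round(r['at'],4),r['score'])
```

```text
t 22.27 tcp [0.5003 0.1979 0.2783] F [ 0.7 -0.7 -0.7] w 0.0006
[ 0.6062 -0.1772 -0.0024] 0.71
[ 0.354   0.1949 -0.0014] 0.98
[0.5361 0.3098 0.0015] 0.72
[ 0.6001 -0.1812  0.0052] 0.57
```

View pics/s6s.png

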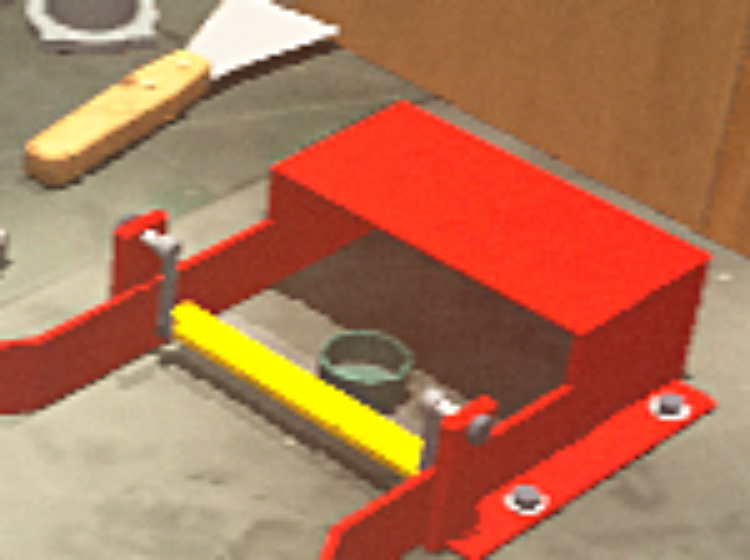

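View pics/s6t.png

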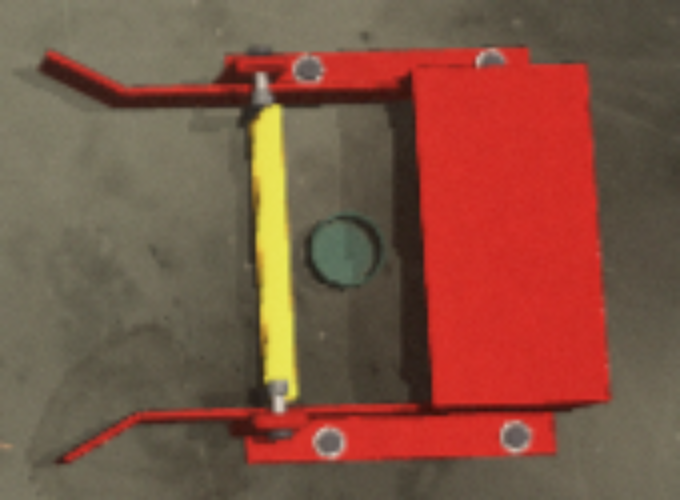

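The top crop shows the strip exactly where it started (268,104 to 288,398). The cap lies flat behind it at (345,250), with a visible gap. I'll check the strip and bystanders numerically, then hand in.

Run:
```python
from h import *
env.pause(.5)
a=np.load('pics/top0.npz')['p'];b,_=snap('s7t','top')
def diff(n,r):
    x0,y0,x1,y1=r;print(n,np.abs(a[y0:y1,x0:x1].astype(int)-b[y0:y1,x0:x1]).mean().round(2))
diff('flap',(424,175,442,266));diff('carton',(222,192,270,230));diff('pad',(224,230,274,268));diff('sander',(190,128,260,180));diff('bigcap',(180,244,212,274))
c=ray('top',np.array([345/4+365,250/4+160]),.012)[0,:2]-FL;print('cap centre chute',c@AX,c@AY)
def strip(p):
    m=cv2.inRange(cv2.cvtColor(p,cv2.COLOR_RGB2HSV),(24,150,100),(34,255,255));m[:,:415]=0;m[:,460:]=0;return cv2.moments(m,True)
for p in(a,b):
    m=strip(p);print(m['m00'],m['m10']/m['m00'],m['m01']/m['m00'])
st()
```

```text
flap 10.84
carton 40.09
pad 27.16
sander 13.08
bigcap 20.05
cap centre chute 0.04693130983578545 0.0005538007818593134
501.0 433.0419161676647 221.7005988023952
500.0 433.022 221.74
 t 23.02 tcp [0.5  0.2  0.28] F [-0.4 -0.  -0.4] w 0.0003
```

View pics/s7t.png

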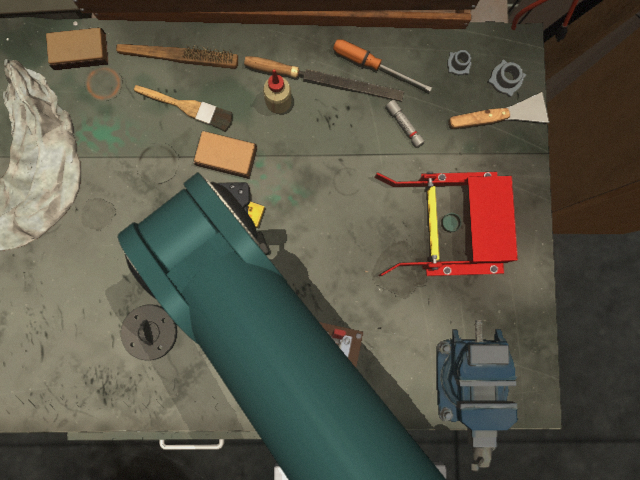

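Run:
```python
from h import *
workorder.finish_job();
```

```text
the job is handed in; nothing more can be done
```

The smallest dark green cap is now wholly behind the shut flap, lying flat, and the job was handed in at about 23 s. I pushed it with closed fingers, first diagonally onto the chute axis and then straight in through the flap, without gripping or lifting it. After that I withdrew the arm clear of everything.

- **Cap:** its centre measures 47 mm past the hinge line and is on the chute axis to within 1 mm. That puts its rear about 29 mm past, against the 23 mm needed. The network's positions for it (44 to 49 mm) agree roughly.
- **Flap:** in the top picture the yellow strip is within 0.1 px of its shut position at the start.
- **Forces:** readings between moves were about 1 N, at most 1.5 N per axis.
- **Bystanders:** by eye, the sanding block is unmoved in the last top picture. The carton and pad were last seen clearly, and unmoved, after the first push. The arm hid them in the last picture, so my image-difference check was not usable and I did not confirm them again. The arm passed over that area well above them at the end.

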